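# Clear the ledge and sweep the machine switches off

## Robot

A 6-joint arm with a two-finger parallel gripper is mounted at the origin on the work surface. World frame = base frame: x ahead of the robot, y to its left, z up, the work surface at z = 0. Lengths are in m, angles in rad, forces in N, time in s.
With the tool pointing down it reaches from about 0.35 to 0.975 m from the base axis. Payload 7.1 kg.
Tool frame: the origin (TCP) lies at the very end of the fingers, on their centre line; the grasp point (between the pads) lies 19 mm behind it; z points along the fingers, x is the direction in which the jaws open and shut, and the axes are right-handed (so a half turn about z gives the same grasp; the last joint's range is limited). The gripper opens to 88 mm and grips with 3 to 60 N. Pads are 20 mm wide; open, the fingers measure 115 mm over their backs; the gripper's body (75 mm by 178 mm) begins 61 mm behind the grasp point.
Start: joints at [1.165, 0.423, 1.63, -0, 1.089, -0.019], TCP at [0.236, 0.579, 0.223] pointing down, gripper open.
Joint ranges: [-3, 3], [-0.9, 2.11], [0.09, 2.58], [-1.31, 4.45], [0.11, 2.69], [-2.54, 2.54]. Speed limits (rad/s): [2.39, 2.39, 3.01, 3.14, 3.14, 3.14].

## Interface

Orientations are given as a unit quaternion [w, x, y, z].
In Python, from station import move_pose, movel, movej, command_gripper, wait, inverse_kinematics, read_camera, camera_info, MotionError, job_done, get_time, get_joint_pos, get_qvel, get_effort, get_tcp_pos, get_ee_rot, get_ft_force, get_ft_torque, get_grip_width gives the robot as it stands. Calls block until the motion is done:
- move_pose(position, orientation): joint-space move of the TCP to a pose.
- movel(position, frame=None, v=0.15, until_force=None): straight line of the TCP; frame=None keeps the orientation; v is the mean speed in m/s. With until_force (N) it stops when the force on the tool has changed by that much, and returns True; else False.
- movej(angles): joint-space move.
- command_gripper(opening): opening from 0.0 (shut) to 1.0 (fully open); the grip force is fixed at half the most; returns when the fingers have stopped.
- wait(seconds).
- inverse_kinematics(position, orientation): joint angles nearest the present ones, or None.
- read_camera(name): name is "scene" or "top"; returns the picture (400x640x3 uint8, red, green, blue); there is no depth.
- camera_info(name): a dict with "intrinsics" (3x3 intrinsics, pixels), "T" (4x4, takes a point from camera to world coordinates). Camera axes: x right, y up, looking along -z (the intrinsics and any distortion apply to the point x, -y, -z); pixel columns grow to the right and rows downward; lengths in m; the calibration is good to about 2 mm. A picture is of the moment at which its call begins. camera_info takes no time and is no camera call.
A pose or a line that the arm cannot do raises MotionError and nothing moves.
- job_done(): hands the job in, once; it reports no verdict.
Readings, each from a call of its own:
- get_time(): time.
- get_joint_pos(): joint angles.
- get_qvel(): joint speeds.
- get_effort(): joint torques, N m.
- get_tcp_pos(): TCP position.
- get_ee_rot(): TCP orientation.
- get_ft_force(): force on the tool from outside, world axes, zero at the start.
- get_ft_torque(): the same for the moment, N m.
- get_grip_width(): opening from 0.0 (shut) to 1.0 (fully open).
Only numpy, scipy, OpenCV 4.12 (cv2) and the standard library are available. Lean on these libraries where they do the work, as an engineer would, in place of code of your own. Each camera call takes 0.05 s, during which the arm holds its last target.

## Task

Shut the machines down for the night. First lift the red tin and the orange drill box off the switch bank's ledge and stand both upright in the plywood tray without tipping them, leaving the switches alone until that is done; then reach in under the guard bars and sweep all five black toggles fully over to off in one finger drag along the row, not drawing the finger away from the bank part-way. Leave the yellow extractor-fan toggle on, and do not shift or tip the jar or the mug.

Things in the scene. Friction and masses are not known exactly. Their poses are not given: they have to be found in the camera images.
- bank: Switch bank: teal steel box fixed to the bench. Origin on the bench under the middle of the row line; x from the ledge side to the post side (pointing roughly to the robot's left), y along the row (+y end nearest the robot), z up. The box spans x -115 to +60, y -185 to +125, z 0 to 60 mm. The toggles stand on its top along x = 0; x -115 to -30 of the top is the ledge.
- guard (a point): Middle of the guard over the row, at (3, -30, 209) mm in the bank's frame: three level aluminium bars 10 mm thick along y, axes at x -21, +3, +27, z 209 mm, y +112 to -172; end arms run back to 18 mm square posts at x +48, 215 mm high. A tool pointing straight down does not fit under; one with its upper end leaning out over the ledge side by 35 to 45 deg does.
- row (a point): Point on the row line at handle height, (0, 0, 85) mm in the bank's frame, same axes. Each toggle: 7 mm stem with cross-handle (10 mm thick, 22 mm along x), handle axis 30 mm from the pivot. Handle top is 93 mm above the bench when on, 95 upright, 80 fully off. A fingertip with its end 81 to 90 mm above the bench, dragged along x = 0 to the bank's -y, tips them and rides past.
- toggle1 (a joint): Black toggle number 1 of five in the row, counted from the bank's +y end; pivot at (0, +76, 60) mm in the bank's frame. Angle about the bank's x: 0 = on (leaning 20 deg to the bank's +y), 0.35 upright, 1.40 = fully off (60 deg to -y). No spring: friction (1 to 2 N at the tip) holds it where it is left.
- toggle2 (a joint): Black toggle number 2 of five in the row, counted from the bank's +y end; pivot at (0, +38, 60) mm in the bank's frame. Angle about the bank's x: 0 = on (leaning 20 deg to the bank's +y), 0.35 upright, 1.40 = fully off (60 deg to -y). No spring: friction (1 to 2 N at the tip) holds it where it is left.
- toggle3 (a joint): Black toggle number 3 of five in the row, counted from the bank's +y end; pivot at (0, +0, 60) mm in the bank's frame. Angle about the bank's x: 0 = on (leaning 20 deg to the bank's +y), 0.35 upright, 1.40 = fully off (60 deg to -y). No spring: friction (1 to 2 N at the tip) holds it where it is left.
- toggle4 (a joint): Black toggle number 4 of five in the row, counted from the bank's +y end; pivot at (0, -38, 60) mm in the bank's frame. Angle about the bank's x: 0 = on (leaning 20 deg to the bank's +y), 0.35 upright, 1.40 = fully off (60 deg to -y). No spring: friction (1 to 2 N at the tip) holds it where it is left.
- toggle5 (a joint): Black toggle number 5 of five in the row, counted from the bank's +y end; pivot at (0, -76, 60) mm in the bank's frame. Angle about the bank's x: 0 = on (leaning 20 deg to the bank's +y), 0.35 upright, 1.40 = fully off (60 deg to -y). No spring: friction (1 to 2 N at the tip) holds it where it is left.
- fan_toggle (a joint): The yellow toggle, same shape and action as the black ones and in line with them, 70 mm beyond the last black one: pivot at (0, -146, 60) mm in the bank's frame. On = 0 (leaning to the bank's +y; its handle then reaches to y = -131 mm). Must stay on.
- tin_mid (a point): Centre (half-way up) of a closed round red tin with a yellow band, diameter 54 mm, 90 mm high (top 4 mm is a 44 mm cap), about 0.3 kg, standing upright on the ledge beside the toggles; z is its axis.
- drillbox_mid (a point): Centre (half-way up) of a closed orange plastic drill box standing on the ledge, 50 mm long (its x), 40 mm wide (its y), 62 mm high (its z), about 0.25 kg. Its long axis points roughly along the bank's x.
- tray: Open plywood tray fixed to the bench at one side of the bank (left or right), 170 mm (its x) by 220 mm (its y), 25 mm high, walls and floor 5 mm thick; origin at the centre of its underside. The tin and the drill box fit next to each other along its y.
- partsbin: Bystander: blue plastic bin with steel slugs, fixed on the side away from the tray, 150 mm (x) by 200 mm (y), 50 mm high; origin at the centre of its underside.
- jar_mid (a point): Bystander: half-way point of an amber jar, diameter 64 mm, 90 mm high, standing loose on the bench beside the bank.
- mug_mid (a point): Bystander: half-way point of a blue mug, diameter 76 mm, 90 mm high, handle on its y side, standing loose on the bench beside the bank.
Not all that is in view belongs to the job. Of the things shaped like the part that bears drillbox_mid, the orange one is meant.

How it is judged:
By the outcome, as a careful person would: the job done as asked, in the order asked, and still so for the second after the job is handed in, with the robot touching nothing.
It also fails if it takes over 72 s, if anything falls off the work surface, if the arm or the gripper's body presses on something with over 40 N, if the wrist force passes 120 N, or if a joint passes its speed limit or range.

## Working session

There is one attempt and no reset: what is moved stays moved. The work goes in short steps, each a Python script; the robot and the scene stay as the last script left them, time stands still between calls to the robot, and variables do not carry over. Pictures are saved under pics/ and viewed, and the job is handed in when it is done.

```bash
mkdir -p pics; ls
python3 - <<'E'
from station import *
import cv2,numpy as np
np.set_printoptions(precision=4,suppress=True)
for n in("scene","top"):
    im=read_camera(n); cv2.imwrite(f"pics/{n}0.png",im[:,:,::-1]); i=camera_info(n); print(n,{k:v for k,v in i.items()})
print(get_time(),get_ee_rot(),get_tcp_pos())
E
```

```text
pics
scene {'intrinsics': array([[439.7373,   0.    , 321.4674],
       [  0.    , 439.7373, 198.5866],
       [  0.    ,   0.    ,   1.    ]]), 'T': array([[-0.3954, -0.4811,  0.7824,  1.483 ],
       [ 0.9185, -0.2105,  0.3348,  0.4017],
       [ 0.0036,  0.851 ,  0.5252,  0.763 ],
       [ 0.    ,  0.    ,  0.    ,  1.    ]])}
top {'intrinsics': array([[388.9575,   0.    , 310.6741],
       [  0.    , 388.9575, 200.0643],
       [  0.    ,   0.    ,   1.    ]]), 'T': array([[ 0.01  ,  0.9994, -0.0336,  0.5416],
       [-0.9997,  0.0108,  0.0227,  0.0132],
       [ 0.023 ,  0.0333,  0.9992,  1.0552],
       [ 0.    ,  0.    ,  0.    ,  1.    ]])}
0.1 [ 0.0004  0.8298  0.558  -0.0006] [0.2356 0.5784 0.222 ]
```

View pics/scene0.png

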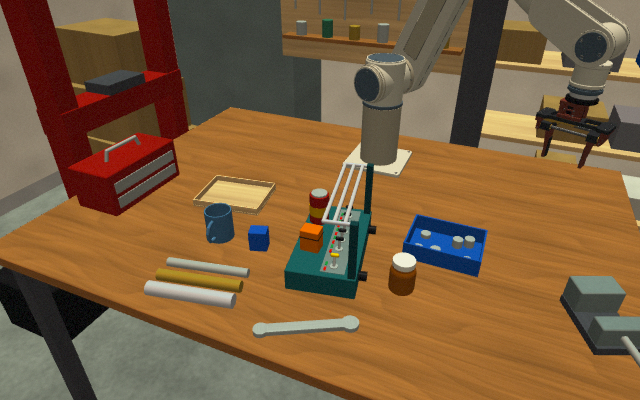

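View pics/top0.png

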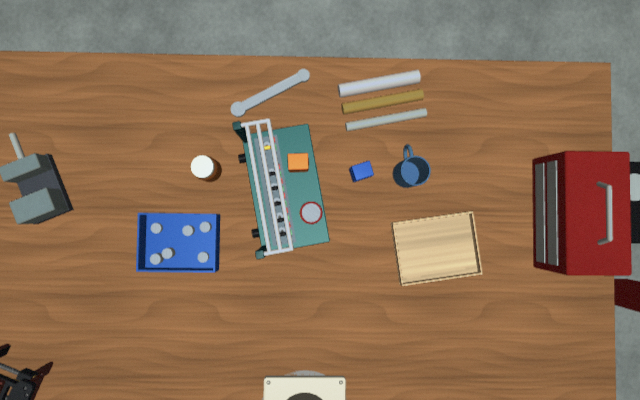

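The top view shows the bank around (285,190) px, the tin at (311,212), the orange box at (298,161), the tray at (437,248), the mug at (411,170) and the jar at (203,167). Next I'll zoom in and extract corners and masks.

```bash
cat > h.py <<'E'
from station import *
import cv2,numpy as np
from scipy.spatial.transform import Rotation as R
np.set_printoptions(precision=4,suppress=True)
def ray(n,uv):
    i=camera_info(n);K=np.array(i["intrinsics"]);T=np.array(i["T"])
    d=np.linalg.inv(K)@[uv[0],uv[1],1]; d=T[:3,:3]@[d[0],-d[1],-d[2]]
    return T[:3,3],d
def plane(n,uv,z):
    o,d=ray(n,uv); return o+d*(z-o[2])/d[2]
def proj(n,p):
    i=camera_info(n);K=np.array(i["intrinsics"]);T=np.linalg.inv(np.array(i["T"]))
    c=T[:3,:3]@p+T[:3,3]; q=K@[c[0],-c[1],-c[2]]; return q[:2]/q[2]
E
python3 - <<'E'
import cv2
a=cv2.imread("pics/top0.png"); 
c=a[105:270,225:335]; cv2.imwrite("pics/t1.png",cv2.resize(c,None,fx=3.6,fy=3.6,interpolation=cv2.INTER_CUBIC))
c=a[130:300,330:490]; cv2.imwrite("pics/t2.png",cv2.resize(c,None,fx=3.5,fy=3.5,interpolation=cv2.INTER_CUBIC))
a=cv2.imread("pics/scene0.png"); 
c=a[150:305,270:430]; cv2.imwrite("pics/s1.png",cv2.resize(c,None,fx=3.8,fy=3.8,interpolation=cv2.INTER_CUBIC))
E
```

```text
(no output)
```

View pics/t1.png

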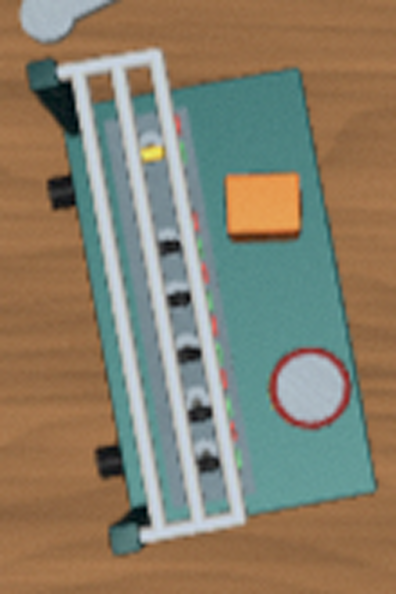

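View pics/s1.png

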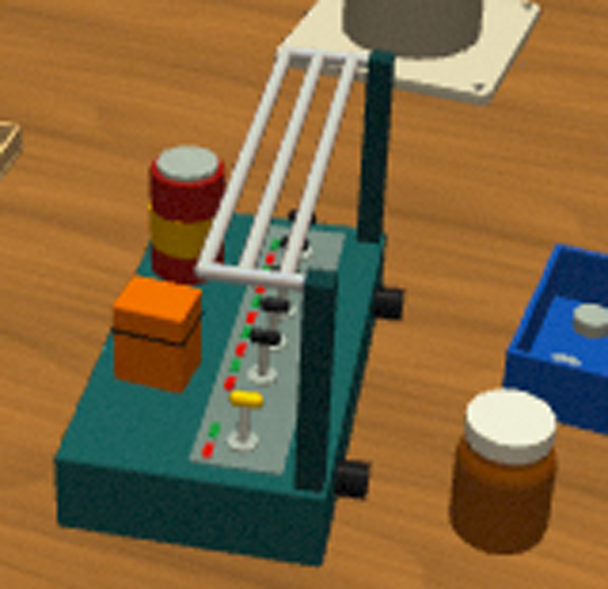

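View pics/t2.png

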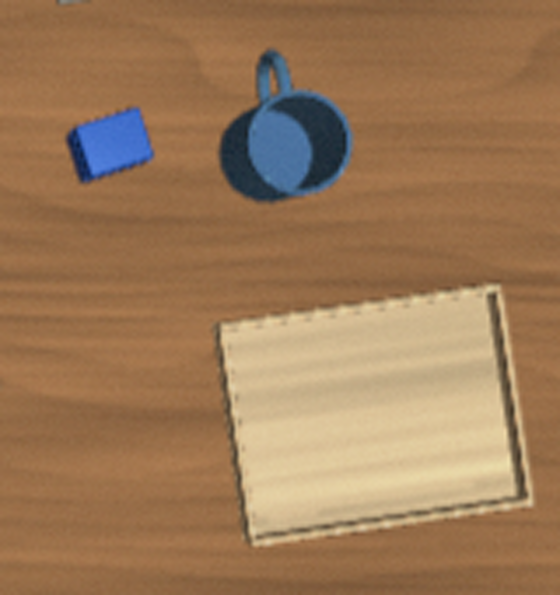

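```bash
cat > fit.py <<'E'
from h import *
from scipy.optimize import least_squares
# (cam, px, bank mm)
t=lambda x,y:(225+(x+.5)/3.6-.5,105+(y+.5)/3.6-.5)
s=lambda x,y:(270+(x+.5)/3.8-.5,150+(y+.5)/3.8-.5)
P=[("top",t(301,69),(-115,-185,60)),("top",t(376,489),(-115,125,60)),
("top",t(243,522),(-26,117,214)) ,("top",t(160,50),(-26,-177,214)),
]
for k,(x,y) in enumerate([(207,460),(200,410),(189,353),(179,298),(169,244)]): P.append(("top",t(x,y),(0,76-38*k+11,91)))
P.append(("top",t(151,153),(0,-146+11,91)))
P+=[("scene",s(57,460),(-115,-185,60)),("scene",s(57,525),(-115,-185,0)),("scene",s(323,564),(60,-185,0)),("scene",s(328,500),(60,-185,60)),
("scene",s(246,399),(0,-136,88)),("scene",s(264,337),(0,-66,88)),("scene",s(275,303),(0,-28,88))]
def res(q):
    out=[]
    for c,p,b in P:
        b=np.array(b)/1000; C,S=np.cos(q[2]),np.sin(q[2])
        w=np.array([q[0]+C*b[0]-S*b[1],q[1]+S*b[0]+C*b[1],b[2]])
        out+=list(proj(c,w)-p)
    return np.array(out)
r=least_squares(res,[.55,.08,1.7],loss='soft_l1')
print(r.x,np.degrees(r.x[2])); print(np.c_[res(r.x).reshape(-1,2)])
# tray
t2=lambda x,y:(330+(x+.5)/3.5-.5,130+(y+.5)/3.5-.5)
Q=[plane("top",t2(*p),.025)[:2] for p in[(218,324),(498,286),(532,504),(252,545)]]
Q=np.array(Q);print("tray",Q,Q.mean(0)); print([np.linalg.norm(Q[i]-Q[(i+1)%4]) for i in range(4)])
im=read_camera("top");hsv=cv2.cvtColor(im,cv2.COLOR_RGB2HSV)
# tin rim
im=cv2.imread("pics/top0.png");hsv=cv2.cvtColor(im,cv2.COLOR_BGR2HSV)
m=((hsv[:,:,0]<6)|(hsv[:,:,0]>172))&(hsv[:,:,1]>110); m=m.astype(np.uint8)
m[:, :290]=0;m[:,:][:195]=0;m[230:]=0;m[:,330:]=0
c=max(cv2.findContours(m,0,1)[0],key=cv2.contourArea); print(cv2.minEnclosingCircle(c))
(u,v),rad=cv2.minEnclosingCircle(c); print("tin top",plane("top",(u,v),.146),plane("top",(u+rad,v),.146))
e=cv2.fitEllipse(c);print(e, plane("top",e[0],.146))
hsv=hsv[140:190,275:325]
m=((hsv[:,:,0]>6)&(hsv[:,:,0]<16)&(hsv[:,:,1]>150)&(hsv[:,:,2]>205)).astype(np.uint8)
c=max(cv2.findContours(m,0,1)[0],key=cv2.contourArea);b=cv2.minAreaRect(c);print(b,cv2.contourArea(c))
bp=cv2.boxPoints(b)+[275,140];W=np.array([plane("top",p,.122)[:2] for p in bp]);print(bp,W,W.mean(0))
# from zoom clicks
W=np.array([plane("top",t(*p),.122)[:2] for p in[(226,173),(300,173),(300,232),(229,236)]]);print(W,W.mean(0))
for nm,p in dict(mug=t2(302,142),jar=(203,167)).items(): print(nm,plane("top",p,.09))
E
python3 fit.py
```

```text
[0.5723 0.0775 1.7629] 101.00735804095275
[[-0.4027 -1.6345]
 [ 0.7066  0.2902]
 [ 1.5503  0.1265]
 [ 0.3011 -2.151 ]
 [ 0.0273  2.5991]
 [-0.7787  1.3381]
 [-0.4674  2.0557]
 [-0.4277  2.252 ]
 [-0.3818  2.2045]
 [-0.3981 -0.1482]
 [-1.394   0.0431]
 [-0.375   1.4769]
 [-0.3518  2.2567]
 [-0.5665  0.3321]
 [-0.0704  0.9316]
 [ 0.3701  0.2104]
 [ 0.0668  0.6302]]
tray [[ 0.5196 -0.2268]
 [ 0.5506 -0.4417]
 [ 0.3852 -0.4672]
 [ 0.353  -0.2531]] [ 0.4521 -0.3472]
[np.float64(0.21712428913142542), np.float64(0.16737069771580845), np.float64(0.21642060743311806), np.float64(0.16866143839550696)]
((310.7432556152344, 212.229736328125), 11.094759941101074)
tin top [ 0.5437 -0.0079  0.146 ] [ 0.5439 -0.0338  0.146 ]
((310.6973876953125, 212.4158935546875), (21.068452835083008, 21.402751922607422), 71.87310791015625) [ 0.5433 -0.0078  0.146 ]
((22.5, 21.0), (14.0, 19.0), 90.0) 262.0
[[288. 154.]
 [307. 154.]
 [307. 168.]
 [288. 168.]] [[0.6833 0.0478]
 [0.6839 0.002 ]
 [0.6501 0.0017]
 [0.6495 0.0474]] [0.6667 0.0247]
[[ 0.6864  0.0492]
 [ 0.6871 -0.0003]
 [ 0.6475 -0.0007]
 [ 0.6442  0.0467]] [0.6663 0.0237]
mug [ 0.6517 -0.2717  0.09  ]
jar [0.653  0.2587 0.09  ]
```

Run:
```python
import cv2
a=cv2.imread("pics/top0.png"); 
c=a[148:178,283:313]; cv2.imwrite("pics/t3.png",cv2.resize(c,None,fx=16,fy=16,interpolation=cv2.INTER_NEAREST))
```

```text
(no output)
```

View pics/t3.png

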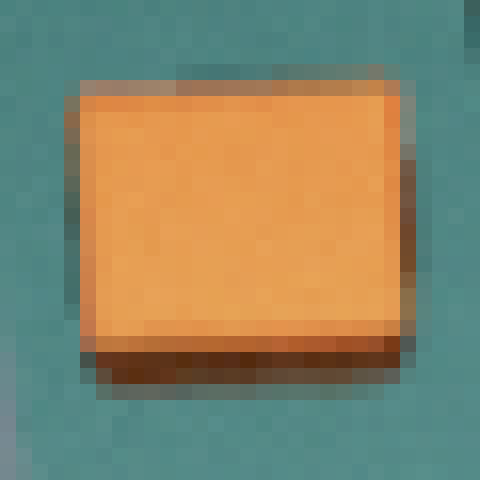

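Run:
```python
import cv2
a=cv2.imread("pics/top0.png"); 
cv2.imwrite("pics/t4.png",cv2.resize(a[140:240,255:305],None,fx=6,fy=6,interpolation=cv2.INTER_NEAREST))
b=cv2.resize(a[112:142,228:318],None,fx=8,fy=8,interpolation=cv2.INTER_NEAREST)
c=cv2.resize(a[230:262,248:338],None,fx=8,fy=8,interpolation=cv2.INTER_NEAREST)
import numpy as np
cv2.imwrite("pics/t5.png",np.vstack([b,c]))
```

```text
(no output)
```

View pics/t4.png

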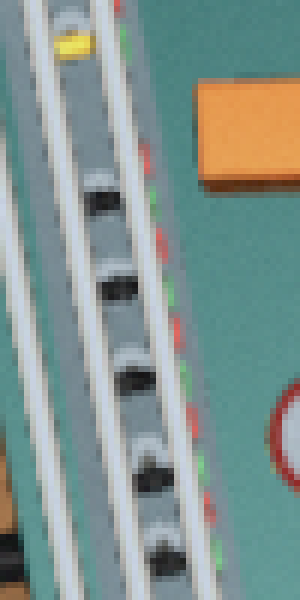

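View pics/t5.png

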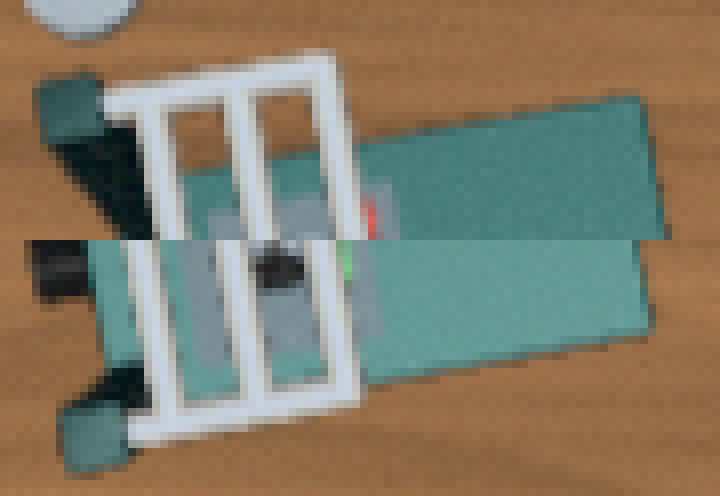

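```bash
cat > fit2.py <<'E'
from h import *
from scipy.optimize import least_squares
t5=lambda x,y:(228+x/8-.5,112+y/8-.5) if y<240 else (248+x/8-.5,230+(y-240)/8-.5)
t4=lambda x,y:(255+x/6-.5,140+y/6-.5)
s=lambda x,y:(270+(x+.5)/3.8-.5,150+(y+.5)/3.8-.5)
A=[("top",t5(640,95),(-115,-185,60)),("top",t5(652,330),(-115,125,60)),("top",t5(360,405),(-26,117,209)),("top",t5(335,50),(-26,-177,209))]
B=[("top",t4(x,y),(0,Y+10.5,90)) for (x,y),Y in zip([(165,560),(152,475),(136,380),(118,289),(103,202),(75,46)],[76,38,0,-38,-76,-146])]
C=[("scene",s(57,460),(-115,-185,60)),("scene",s(57,525),(-115,-185,0)),("scene",s(323,564),(60,-185,0)),
("scene",s(246,399),(0,-136,88)),("scene",s(264,337),(0,-66,88)),("scene",s(275,303),(0,-28,88))]
def res(q,P):
    out=[]
    for c,p,b in P:
        b=np.array(b)/1000; c_,S=np.cos(q[2]),np.sin(q[2])
        w=np.array([q[0]+c_*b[0]-S*b[1],q[1]+S*b[0]+c_*b[1],b[2]])
        out+=list(proj(c,w)-p)
    return np.array(out)
for n,P in dict(A=A,B=B,C=C,AC=A+C,ABC=A+B+C).items():
    r=least_squares(res,[.55,.08,1.7],args=(P,)); print(n,r.x,np.degrees(r.x[2])); print(res(r.x,P).reshape(-1,2).round(1).tolist())
E
python3 fit2.py
```

```text
A [0.571  0.0792 1.7585] 100.75193568156895
[[0.0, -0.6], [-0.0, 0.7], [0.2, 0.1], [-0.2, -0.3]]
B [0.5754 0.0767 1.7584] 100.74714716287782
[[0.4, 0.7], [-0.2, -0.2], [-0.2, 0.5], [0.2, 0.6], [0.0, 0.0], [-0.2, -1.6]]
C [0.5684 0.0749 1.7767] 101.7958524791765
[[-0.8, -0.6], [0.2, 0.8], [0.2, 0.8], [0.3, -0.2], [0.3, -0.8], [-0.2, -0.4]]
AC [0.5701 0.0781 1.7609] 100.89114599471883
[[0.3, -0.3], [0.5, 1.0], [0.8, 0.5], [0.1, 0.2], [-0.9, -0.5], [0.1, 0.9], [0.0, 1.7], [0.4, 0.5], [0.9, -0.2], [0.6, 0.2]]
ABC [0.5724 0.0778 1.7604] 100.86502794793758
[[0.4, -1.2], [0.6, 0.1], [1.0, -0.6], [0.3, -0.9], [-0.0, 1.9], [-0.6, 1.0], [-0.6, 1.7], [-0.3, 1.8], [-0.5, 1.2], [-0.8, -0.4], [-1.5, -0.0], [-0.5, 1.4], [-0.5, 2.3], [-0.1, 1.0], [0.4, 0.3], [0.1, 0.7]]
```

```bash
cat >> h.py <<'E'
BO=np.array([.571,.0785]);BY=1.7595
def b2w(x,y,z):
    c,s=np.cos(BY),np.sin(BY);return np.array([BO[0]+(c*x-s*y)/1000,BO[1]+(s*x+c*y)/1000,z/1000])
def w2b(p):
    d=np.array(p)[:2]-BO;c,s=np.cos(BY),np.sin(BY);return 1000*np.array([c*d[0]+s*d[1],-s*d[0]+c*d[1]])
def ori(yaw,tilt,sgn=1):
    """yaw: world yaw of 'bank-x-like' axis; tool upper end leans to -that axis by tilt(deg); jaws along its y"""
    t=np.radians(tilt);X=np.array([np.cos(yaw),np.sin(yaw),0]);Y=np.array([-np.sin(yaw),np.cos(yaw),0])
    z=np.sin(t)*X-np.cos(t)*np.array([0,0,1]);x=sgn*Y;y=np.cross(z,x)
    return R.from_matrix(np.c_[x,y,z]).as_quat(scalar_first=True)
def st():
    print("t %.2f"%get_time(),"tcp",np.array(get_tcp_pos()),"F",np.array(get_ft_force()),"w %.3f"%get_grip_width())
E
python3 - <<'E'
from h import *
s=lambda x,y:(270+(x+.5)/3.8-.5,150+(y+.5)/3.8-.5)
print("tin scene",plane("scene",s(188,162),.15), "top",plane("top",(310.7,212.3),.148))
print("box scene",plane("scene",s(158,306),.122))
t3=lambda x,y:(283+x/16-.5,148+y/16-.5)
W=np.array([plane("top",t3(*p),.122)[:2] for p in[(76,92),(400,80),(408,337),(80,350)]]);print(W,W.mean(0))
d=W[0]-W[1]+W[3]-W[2];print("yaw",np.degrees(np.arctan2(d[1],d[0])))
print(w2b([.5437,-.0079]),w2b(W.mean(0)))
tin=(.5435,-.007)
yt=1.7595
for sg in(1,-1):
  for nm,p,o in[("tin",[*tin,.113],ori(yt,15,sg)),("tinhi",[*tin,.3],ori(yt,15,sg)),("tintray",[.445,-.298,.06],ori(yt,15,sg)),
   ("box",[.6665,.024,.084],ori(np.radians(92),20,sg)),("boxtray",[.459,-.397,.031],ori(np.radians(92),20,sg)),
   ("sw0",b2w(0,118,87),ori(yt,38,sg)),("sw1",b2w(0,-102,87),ori(yt,38,sg)),("out",b2w(-160,118,290),ori(yt,38,sg))]:
    print(sg,nm,inverse_kinematics(p,o))
E
```

```text
tin scene [ 0.5423 -0.0079  0.15  ] top [ 0.5435 -0.0077  0.148 ]
box scene [0.6756 0.0288 0.122 ]
[[ 0.6851  0.0496]
 [ 0.6876  0.0009]
 [ 0.6487 -0.0008]
 [ 0.6462  0.0485]] [0.6669 0.0245]
yaw 92.95678775121847
[-79.7452  43.0228] [-70.9808 -84.0704]
1 tin None
1 tinhi None
1 tintray [-0.7062  0.6195  1.7874  0.2004  0.9503  2.1123]
1 box None
1 boxtray [-0.8444  0.769   1.5782  0.2498  1.0809  2.1125]
1 sw0 [-0.284   0.587   1.9856  0.6925  1.0324  2.1637]
1 sw1 [-0.1428  0.7886  1.5032  0.6771  1.1921  2.4409]
1 out [-0.5251  0.3778  1.6963  0.4842  1.5438  2.2947]
-1 tin [-0.1733  0.503   1.8395  0.3097  0.9175 -0.5658]
-1 tinhi [-0.1733  0.2632  1.6999  0.2552  1.2822 -0.4478]
-1 tintray [-0.7062  0.6195  1.7874  0.2004  0.9503 -1.0293]
-1 box [-0.1391  0.685   1.5915  0.4203  0.9711 -0.4321]
-1 boxtray [-0.8444  0.769   1.5782  0.2498  1.0809 -1.0291]
-1 sw0 [-0.284   0.587   1.9856  0.6925  1.0324 -0.9779]
-1 sw1 [-0.1428  0.7886  1.5032  0.6771  1.1921 -0.7007]
-1 out [-0.5251  0.3778  1.6963  0.4842  1.5438 -0.8469]
```

Run:
```python
from h import *
q=ori(1.7595,15,-1)
p=np.array(get_tcp_pos());movel(p+[0,0,.13],v=.25)
tin=np.array([.5432,-.0076])
move_pose([*tin,.30],q); st()
movel([*tin,.175],v=.2);st()
cv2.imwrite("pics/scene1.png",read_camera("scene")[100:310,220:460,::-1].repeat(3,0).repeat(3,1)[:600])
```

```text
t 3.19 tcp [ 0.5433 -0.0068  0.3001] F [-0.2708 -0.1138  0.0431] w 0.997
t 3.97 tcp [ 0.5439 -0.0075  0.1758] F [-0.3613  0.021   1.1187] w 1.004
```

View pics/scene1.png

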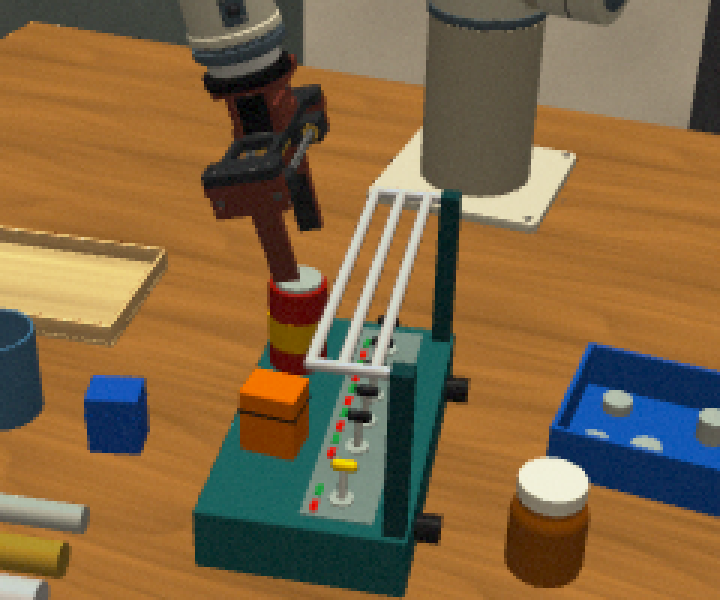

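The jaws are straddling the tin at about (300,290) in the crop, well clear of the guard. I'll lower, grip and place it.

Run:
```python
from h import *
tin=np.array([.5432,-.0076])
print(movel([*tin,.113],v=.1,until_force=6));st()
command_gripper(0.0);st()
p=np.array(get_tcp_pos());movel(p+[0,0,.10],v=.2);st()
tr=np.array([.4445,-.2955])
movel([*tr,p[2]+.06],v=.25);st()
print(movel([*tr,p[2]-.0545],v=.08,until_force=5));st()
for n in("scene","top"):cv2.imwrite(f"pics/{n}2.png",read_camera(n)[:,:,::-1])
```

```text
False
t 4.78 tcp [ 0.5436 -0.0076  0.1133] F [-0.1314 -0.1307 -0.2527] w 1.002
t 5.41 tcp [ 0.5434 -0.0076  0.1132] F [-0.7372 -0.1072  1.4301] w 0.608
t 6.06 tcp [ 0.5425 -0.0075  0.2121] F [-0.2347 -0.7859 -4.3849] w 0.605
t 7.43 tcp [ 0.4447 -0.2945  0.1731] F [-0.0922  0.8971 -4.8102] w 0.612
False
t 9.02 tcp [ 0.4448 -0.2957  0.0591] F [-0.6827 -0.0569 -3.6394] w 0.610
```

View pics/scene2.png

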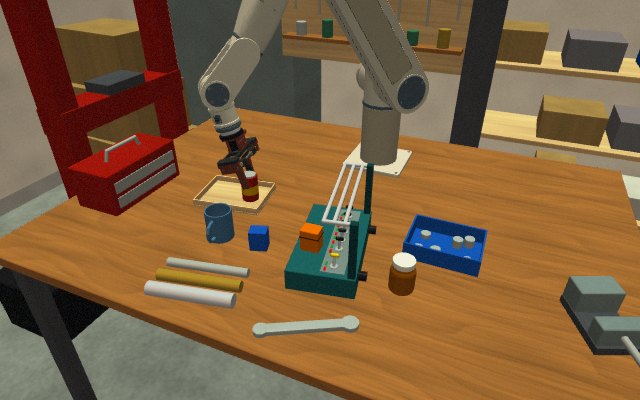

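The tin is held upright in the tray at (250,187), and the jar and mug haven't moved. I'll touch down, release and go for the box.

Run:
```python
from h import *
p=np.array(get_tcp_pos());print(movel(p-[0,0,.004],v=.02,until_force=3));st()
command_gripper(0.85);st()
p=np.array(get_tcp_pos());movel(p+[0,0,.13],v=.2)
q=ori(np.radians(92.9),20,-1); b=np.array([.6665,.0245])
move_pose([b[0]-.003,b[1]-.10,.27],q);st()
for n in("scene","top"):cv2.imwrite(f"pics/{n}3.png",read_camera(n)[:,:,::-1])
command_gripper(0.8)
movel([*b,.16],v=.2);st()
cv2.imwrite("pics/scene4.png",read_camera("scene")[100:310,220:460,::-1].repeat(3,0).repeat(3,1)[:600])
```

```text
True
t 9.32 tcp [ 0.4452 -0.296   0.0579] F [-0.277  -0.9131  4.9293] w 0.611
t 9.87 tcp [ 0.4444 -0.2953  0.0567] F [-0.1654 -0.3691  0.4318] w 0.848
t 11.88 tcp [ 0.6627 -0.0763  0.2691] F [-0.1945  0.1368  0.7408] w 0.851
t 13.19 tcp [0.6672 0.024  0.1609] F [ 0.9257 -0.7365  0.4538] w 0.800
```

View pics/scene4.png

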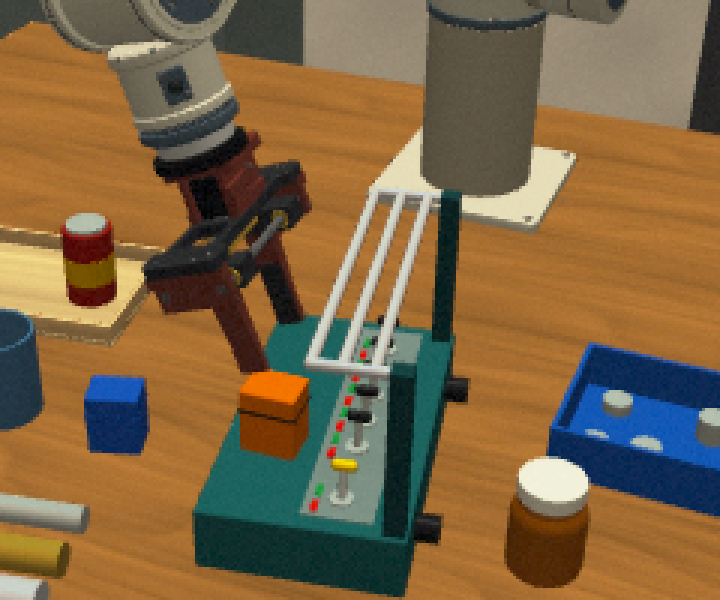

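View pics/top3.png

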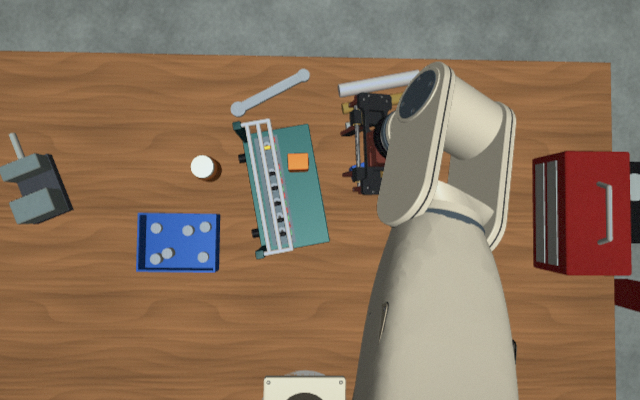

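Run:
```python
from h import *
f=lambda p:((proj("scene",np.array(p))-[220,100])*3).round()
for p in[(.705,.024,.161),(.63,.024,.161),(.667,.0245,.122),(.667,.0245,.06),(.543,-.008,.15)]:print(p,f(p))
```

```text
(0.705, 0.024, 0.161) [252. 369.]
(0.63, 0.024, 0.161) [290. 322.]
(0.667, 0.0245, 0.122) [273. 384.]
(0.667, 0.0245, 0.06) [274. 443.]
(0.543, -0.008, 0.15) [297. 277.]
```

The projections match the picture: finger tip at (252,369) and box top at (273,384). The tin stands at (90,260). I'll lower and grip the box.

Run:
```python
from h import *
b=np.array([.6665,.0245])
print(movel([*b,.085],v=.1,until_force=5));st()
command_gripper(0.0);st()
p=np.array(get_tcp_pos());movel(p+[0,0,.10],v=.15);st()
cv2.imwrite("pics/scene5.png",read_camera("scene")[100:310,220:460,::-1].repeat(3,0).repeat(3,1)[:600])
```

```text
False
t 14.14 tcp [0.6669 0.0245 0.0853] F [-0.944   0.4447  0.3533] w 0.805
t 14.72 tcp [0.6667 0.0245 0.0853] F [0.2577 0.1162 1.0353] w 0.450
t 15.53 tcp [0.666  0.0245 0.1844] F [ 0.1264 -0.7749 -2.1082] w 0.456
```

View pics/scene5.png

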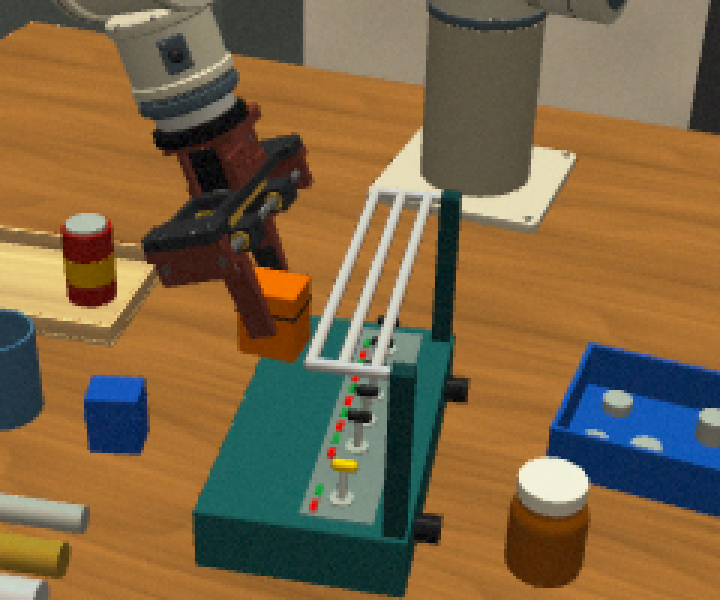

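Run:
```python
from h import *
p=np.array(get_tcp_pos()); g=np.array([.459,-.398])
movel([*g,.19],v=.25);st()
print(movel([*g,.0325],v=.12,until_force=5));st()
p=np.array(get_tcp_pos());print(movel(p-[0,0,.005],v=.02,until_force=3));st()
command_gripper(0.7);st()
p=np.array(get_tcp_pos())
movel(p+[0,0,.12],v=.2);st()
move_pose([.5,-.2,.36],ori(1.7595,38,-1));st()
for n in("scene","top"):cv2.imwrite(f"pics/{n}6.png",read_camera(n)[:,:,::-1])
```

```text
t 17.62 tcp [ 0.4594 -0.3971  0.19  ] F [-0.2912 -0.4941 -1.2272] w 0.455
False
t 19.07 tcp [ 0.4594 -0.3985  0.0333] F [ 0.3674  0.0217 -2.0088] w 0.454
True
t 19.32 tcp [ 0.46   -0.399   0.0302] F [ 0.6896 -0.1618  3.8783] w 0.452
t 19.87 tcp [ 0.4592 -0.3982  0.0289] F [-0.5082  0.2884 -0.9584] w 0.701
t 20.62 tcp [ 0.4587 -0.3978  0.1482] F [0.3341 0.237  0.3998] w 0.702
t 21.73 tcp [ 0.4996 -0.2003  0.3586] F [-0.6288 -0.0549 -0.6646] w 0.699
```

View pics/scene6.png

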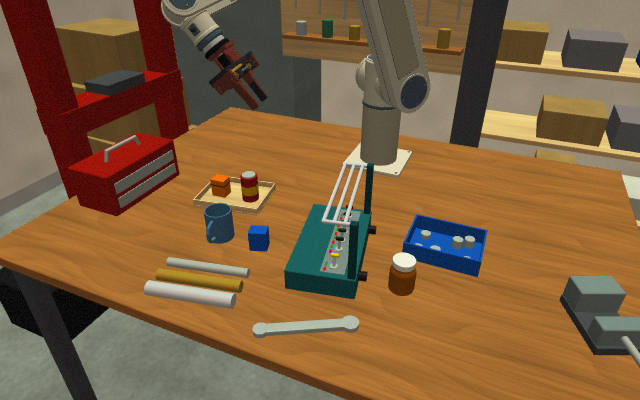

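Box at (221,186) and tin at (249,187) are both upright in the tray, with the mug and jar unmoved. Next I'll shut the gripper and touch the leaned finger on the empty ledge to get its exact end height.

Run:
```python
from h import *
command_gripper(0.0)
q=ori(1.7595,38,-1)
move_pose(b2w(-75,112,150),q);st()
movel(b2w(-75,112,76),v=.15);st()
print(movel(b2w(-75,112,58),v=.02,until_force=3));st()
wait(.2);st()
cv2.imwrite("pics/scene7.png",read_camera("scene")[130:280,260:420,::-1].repeat(4,0).repeat(4,1)[:600])
cv2.imwrite("pics/top7.png",cv2.resize(read_camera("top")[105:270,225:435,::-1],None,fx=3.6,fy=3.6))
```

```text
t 23.93 tcp [ 0.4763 -0.017   0.1507] F [ 0.4987 -0.1198 -0.5607] w 0.008
t 24.57 tcp [ 0.4756 -0.0166  0.0764] F [-0.122  -0.3661  0.7553] w 0.004
True
t 25.14 tcp [ 0.4753 -0.0161  0.0664] F [ 0.1696 -2.5684  4.7135] w 0.003
t 25.34 tcp [ 0.4753 -0.0161  0.0664] F [-0.8659 -1.418   5.4479] w 0.003
```

View pics/scene7.png

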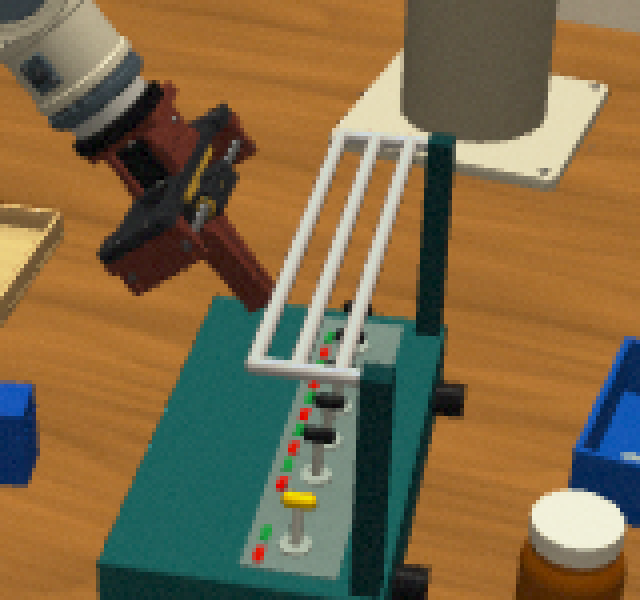

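View pics/top7.png

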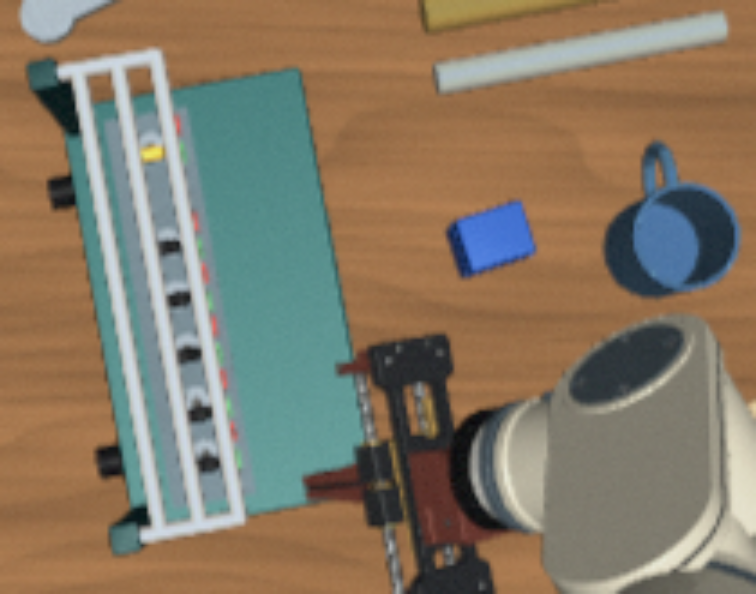

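Contact came at TCP z 66.4 mm, so the lowest finger corner is 6.4 mm below the TCP. The finger is about 17 mm wide along the row. I'll raise it, reach in and check clearance before dragging.

Run:
```python
from h import *
movel(b2w(-75,116,87.5),v=.1);st()
print(movel(b2w(2,116,87.5),v=.1,until_force=8));st();print(w2b(get_tcp_pos()))
cv2.imwrite("pics/scene8.png",read_camera("scene")[130:280,260:420,::-1].repeat(4,0).repeat(4,1)[:600])
cv2.imwrite("pics/top8.png",cv2.resize(read_camera("top")[105:270,225:435,::-1],None,fx=3.6,fy=3.6))
```

```text
t 25.81 tcp [ 0.4714 -0.0171  0.0877] F [ 0.0218 -0.0061 -0.1662] w 0.005
False
t 26.73 tcp [0.457  0.0585 0.0875] F [ 0.2333 -0.4031 -0.1409] w 0.011
[  1.7179 115.7149]
```

View pics/scene8.png

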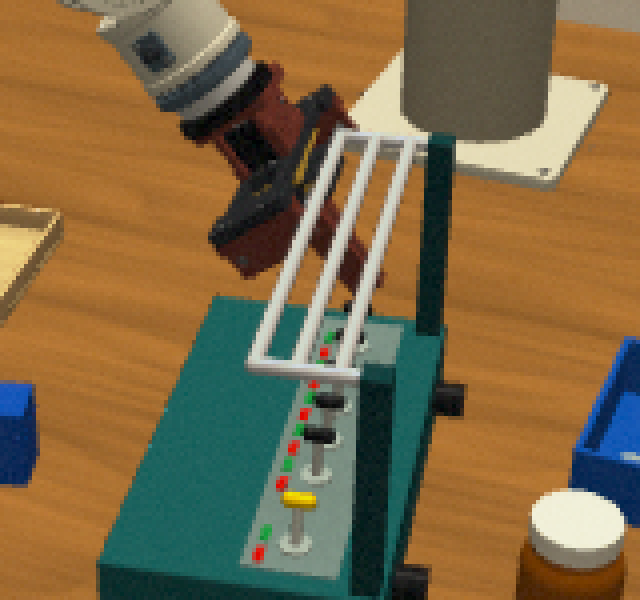

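View pics/top8.png

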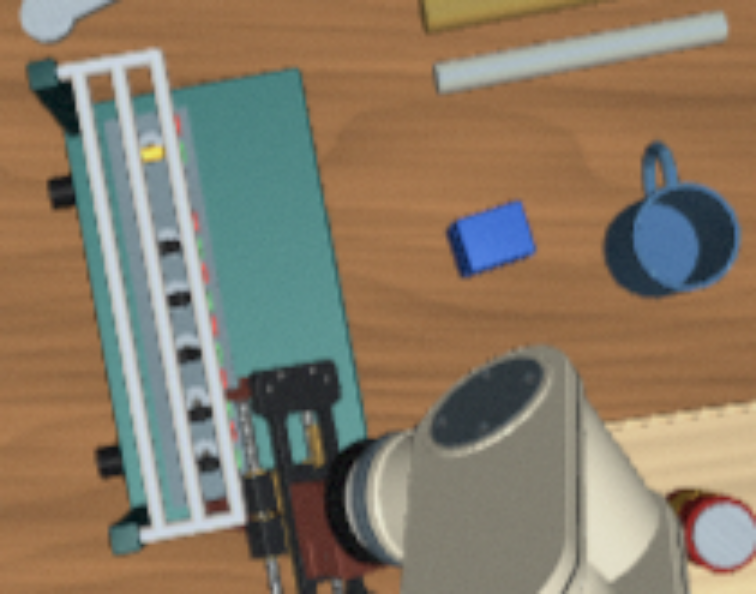

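The finger tip is under the guard at about (215,505), just beyond toggle 1, and clear of the bars. Starting the drag.

Run:
```python
from h import *
print(movel(b2w(2,-104,87.5),v=.06,until_force=30));st();print(w2b(get_tcp_pos()))
cv2.imwrite("pics/scene9.png",read_camera("scene")[130:280,260:420,::-1].repeat(4,0).repeat(4,1)[:600])
cv2.imwrite("pics/top9.png",cv2.resize(read_camera("top")[105:270,225:435,::-1],None,fx=3.6,fy=3.6))
```

```text
False
t 30.64 tcp [0.6726 0.0999 0.0875] F [-0.9361 -0.5459  1.2357] w 0.006
[   1.9864 -103.8497]
```

View pics/scene9.png

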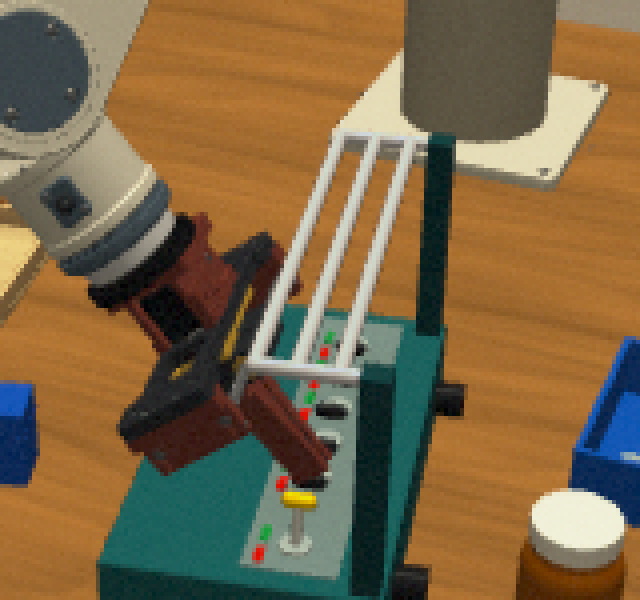

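View pics/top9.png

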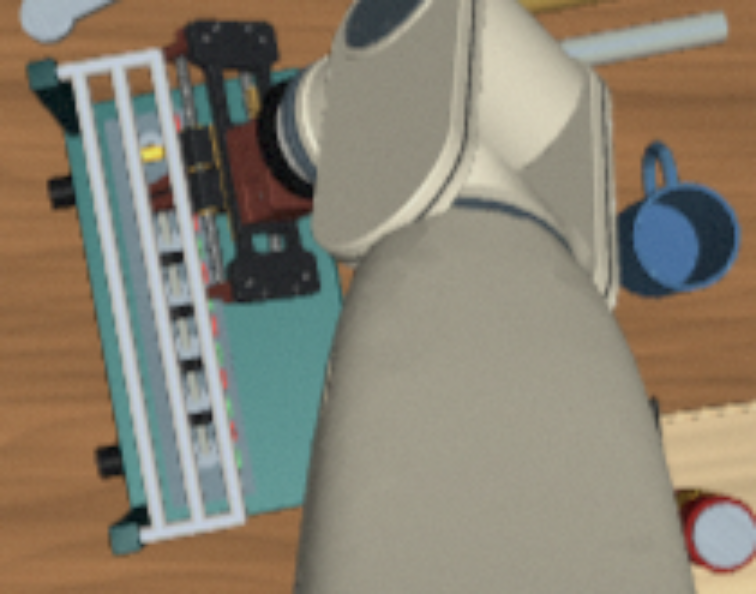

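All five black toggles lie over and the yellow one at (152,153) is still on, clear of the finger. I'll withdraw along the tool axis and check.

Run:
```python
from h import *
t=np.radians(38);L=150
movel(b2w(2-L*np.sin(t),-104,87.5+L*np.cos(t)),v=.15);st()
move_pose([.40,-.12,.40],ori(1.7595,20,-1));st()
for n in("scene","top"):cv2.imwrite(f"pics/{n}10.png",read_camera(n)[:,:,::-1])
a=cv2.imread("pics/top10.png");cv2.imwrite("pics/t10.png",cv2.resize(a[140:240,250:310],None,fx=6,fy=6,interpolation=cv2.INTER_NEAREST))
a=cv2.imread("pics/scene10.png");cv2.imwrite("pics/s10.png",cv2.resize(a[150:305,190:400],None,fx=3.8,fy=3.8,interpolation=cv2.INTER_CUBIC))
for th in(60,57,50,40):
  y=30*np.sin(np.radians(th));z=60+30*np.cos(np.radians(th))
  print(th,[(proj("scene",b2w(0,Y-y,z))).round(1).tolist() for Y in(0,-38,-76)],[(proj("top",b2w(0,Y-y,z))).round(1).tolist() for Y in(76,0,-76)])
```

```text
t 31.89 tcp [0.6895 0.0098 0.2048] F [-0.5212 -0.6271 -0.1771] w 0.002
t 33.28 tcp [ 0.4005 -0.1199  0.3995] F [0.7084 0.6119 0.8973] w 0.004
60 [[342.6, 233.4], [339.9, 241.9], [337.2, 251.0]] [[279.4, 220.7], [274.1, 190.9], [268.8, 161.3]]
57 [[342.6, 232.8], [340.0, 241.3], [337.3, 250.4]] [[279.4, 221.0], [274.1, 191.2], [268.8, 161.6]]
50 [[342.8, 231.4], [340.2, 239.9], [337.5, 248.9]] [[279.5, 221.9], [274.2, 192.0], [268.9, 162.3]]
40 [[343.1, 229.5], [340.5, 237.9], [337.8, 246.8]] [[279.7, 223.4], [274.3, 193.4], [269.0, 163.5]]
```

View pics/s10.png

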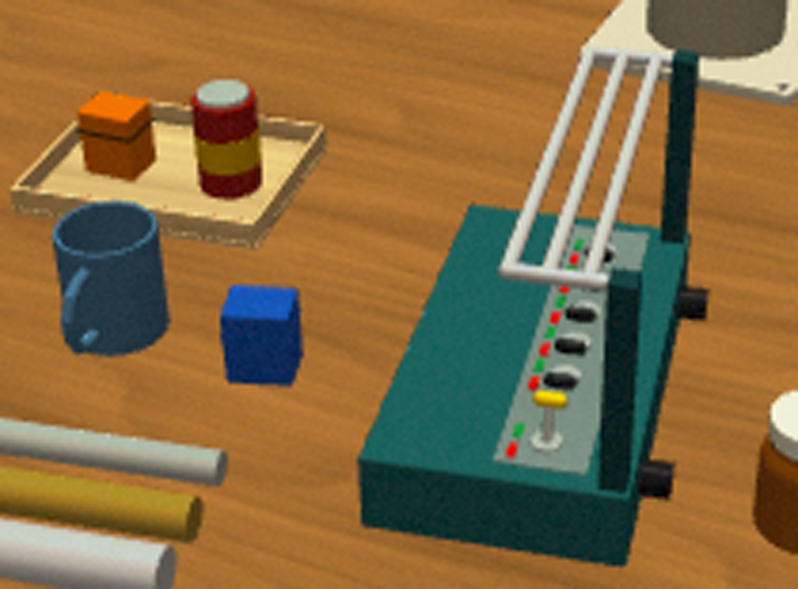

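View pics/t10.png

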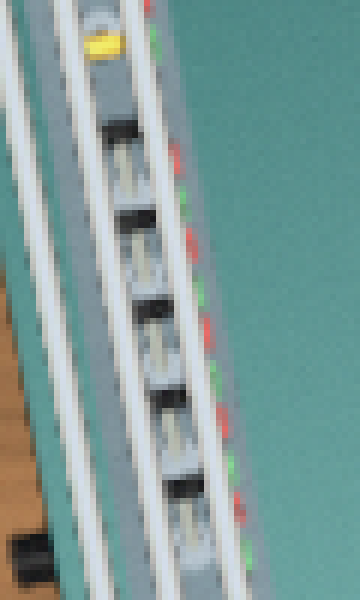

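View pics/top10.png

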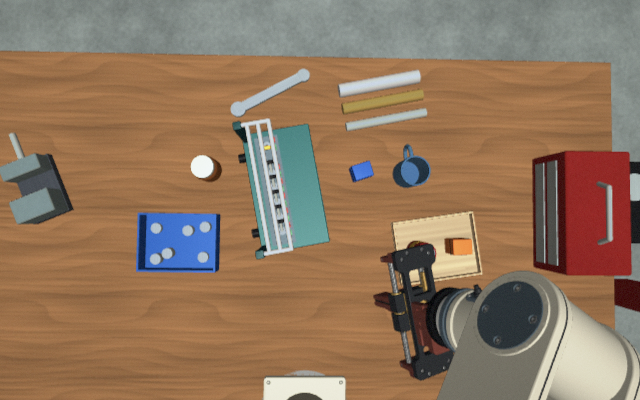

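The final views show:
- All five black handles lie over evenly, spaced about 14.9 px apart, matching a lean of about 57–60°.
- The yellow toggle is still on at (267,147).
- The tin and box stand upright in the tray.
- The mug (411,170) and jar (203,167) are where they started.

Handing in.

```bash
python3 -c "
from h import *
job_done();print(get_time())"
```

```text
the job is handed in; nothing more can be done
the job is handed in; nothing more can be done
```

The job is done and handed in, at about 33 s of the 72 s allowed. The tin and the orange drill box went into the tray first. Then one finger drag, leaned 38° under the guard bars, switched off all five black toggles.

**Last checks, from both cameras:**
- **Tin and box:** both are upright in the tray. The arm partly hid the tin in the last top view, but the scene view shows it clearly.
- **Black toggles:** all five lie evenly over to off. The top view puts their lean at about 57–60° and the scene view at about 53–54°. The finger's end height works out to about 57°, or roughly 1.35 of the full 1.40 rad, so they may be a few degrees short of the stop.
- **Bystanders:** the yellow fan toggle is still on, and the mug and jar had not moved.
- **Robot:** it was clear of everything when I handed in. Every wrist-force reading I took was below about 6 N.

**Disagreement:** when locating the bank, the black handles seen from above gave a position about 4 mm different from the box and guard edges. I used the edges, and the touch on the ledge and the look before the drag agreed with them.

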